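# Press a skateboard-wheel bearing home with a capstan screw press

## Robot

A 6-joint arm with a two-finger parallel gripper is mounted at the origin on the work surface. World frame = base frame: x ahead of the robot, y to its left, z up, the work surface at z = 0. Lengths are in m, angles in rad, forces in N, time in s.
With the tool pointing down it reaches from about 0.25 to 0.775 m from the base axis. Payload 4 kg.
Tool frame: the origin (TCP) lies on the centre line of the jaws, within the pads' length; the fingertips stand 25 mm ahead of it and the grasp point (between the pads) lies 6 mm ahead of it; z points along the fingers, y is the line along which they close (so a half turn about z gives the same grasp; the last joint's range is limited). The gripper opens to 94 mm and grips with 3 to 60 N. Pads are 16 mm wide; open, the fingers measure 119 mm over their backs; the gripper's body (75 mm by 177 mm) begins 78 mm behind the grasp point.
Start: joints at [-1.374, 0.087, 1.371, -0, 1.684, -0.103], TCP at [0.162, -0.525, 0.231] pointing down, gripper open.
Joint ranges: [-3.1, 3.1], [-0.76, 2.03], [0.27, 2.55], [-1.08, 4.22], [0.17, 2.65], [-2.57, 2.57]. Speed limits (rad/s): [2.79, 2.79, 3.14, 3.14, 3.14, 3.14].

## Interface

Orientations are given as [roll, pitch, yaw] about the fixed x, y, z axes, in that order (R = Rz(yaw) Ry(pitch) Rx(roll)).
In Python, from bench import sensors, optics, ticket gives the robot as it stands.
- The arm moves only by the tool send_rows, never from a script. Its argument "rows" is a list of rows, each a list of 6 numbers: the shift along the world's x, y, z in mm, then the turn, a rotation vector about the world's x, y, z in rad. In form: [[x, y, z, wx, wy, wz], ...]. A call has 1 to 8 rows; each row shifts and turns the commanded pose from where the row before left it; what a row does not reach is not made up. A row lasts 1/12 s, in which the tool goes at most 41.7 mm and 7.16 degrees, less where a joint would pass 70% of its speed; a pose out of reach is approached as far as the arm can. A call is refused whole if a number of a shift passes 41.7 or a number of a turn 0.125, either way. A call with a gripper value outside its range is refused whole. "grip" is the finger opening in mm, from 0 to 94, set as the call begins (left out, the last holds). The fingers move at their own pace and stop on an object; the grip force is fixed at half the most. Time passes only in rows, so rows that do not move let the fingers close. It gives the time, the measured TCP pose, the force, the opening and the grip force at its end, in the units of the state.
- sensors.get_obs(): the state, without advancing time (a new reading comes with each control period).
- optics.snapshot(name): name is "side" or "top"; returns the picture (480x640x3 uint8, red, green, blue); there is no depth.
- optics.camera_model(name): a dict with "vertical_fov" (degrees; the focal length in pixels is half the picture's height over the tangent of half this angle, whatever the lens; pixels are square), "cx", "cy" (the principal point, pixels), "R" (3x3) and "t" (3): a world point X has camera coordinates R X + t. Camera axes: x right, y down, z forward; pixel columns grow to the right and rows downward; lengths in m; the calibration is good to about 2 mm. A picture is of the moment at which its call begins. camera_model takes no time and is no camera call.
- ticket.close_job(): hands the job in; it is judged then, once.
The state is a dict: "time": time; "joint_positions": joint angles; "qvel": joint speeds; "joint_torque": joint torques, N m; "tool_pos": TCP position; "ee_rot": TCP orientation; "wrist_force": force on the tool from outside, world axes, zero at the start; "wrist_torque": the same for the moment, N m; "width": finger opening in m; "finger_force": force on a finger pad.
Only numpy, scipy, OpenCV 4.12 (cv2) and the standard library are available. Lean on these libraries where they do the work, as an engineer would, in place of code of your own. Each camera call takes 0.05 s, during which the arm holds its last target. There are 200 camera calls.

## Task

Press the bearing home in the skateboard wheel: push the wheel back along the press bed until it sits against both faces of the V-stop, then wind the capstan clockwise, spoke after spoke, until you feel the bearing bottom in the wheel, without forcing it any further once it is home. Then wind back far enough that the ram stands clear of the bearing (an eighth of a turn or more), leave the wheel standing in the V-stop, and do not disturb the other things on the table.

Things in the scene. Friction and masses are not known exactly. Their poses are not given: they have to be found in the camera images.
- press: Bench screw press, fixed; its front (-x) looks to the robot's left, within 22 degrees. Base plate 250 (x) x 190 (y) x 25 mm, its flat top the bed. Two 22 mm columns at y = +-75 mm carry a crosshead 46 mm (x) x 190 mm (y), 125 to 165 mm above the table (nuts to 179 mm). Origin on the screw's axis at table level; base from x = -140 (front) to +110 mm; the wheel is pushed back along +x; z up.
- seat (a point): Point on the bed, 25 mm above the table, on the screw's axis: the wheel's origin lies here when it sits in the V-stop. Axes as the press's. The V-stop is two fixed steel fences, 34 mm long and 22 mm high, at 45 degrees either side of the x axis behind this point, open towards -x; both touch a seated wheel, and they guide in a wheel that is up to 18 mm off to a side.
- wheel: Loose off-white skateboard wheel lying flat on the front of the bed, 54 mm diameter, 32 mm high, about 0.1 kg, pushed as a plain cylinder; origin at the centre of its underside, z up. It starts 70 to 98 mm in front of the seat. A steel bearing stands proud in its top.
- bearing_top (a point): Centre of the top face of the bearing (22 mm diameter, 7 mm thick) in the wheel. It starts proud, 34 to 35.5 mm above the wheel's underside; home, it is bottomed and flush with the 29 mm wide core (where the ram lands too), 30 mm above the wheel's underside. It moves down only under about 60 N, so the ram must drive it.
- ram: Ram with the screw; origin at the centre of its flat pressing face (26 mm diameter, facing down) on the screw's axis, z up. Fully up, its face is 65.5 mm above the table; it starts 2.7 to 6.5 mm higher than the bearing's top. Each clockwise turn of the capstan (seen from above) lowers it 16 mm (2.55 mm per rad), and the capstan goes down with it.
- capstan: Capstan on the screw; origin on the axis at mid-height of its four level spokes, which lie along its own +x, +y, -x, -y (z up). 166.5 mm above the ram's face (232 mm above the table fully up). Hub 42 mm diameter, 17 mm down to 27 mm up from here; spokes are 11 mm steel rods with 26 mm black balls centred 92 mm from the axis: bare rod from 25 to 76 mm. At the start the spokes stand at any angle.
- spoke (a point): Mid-axis of the capstan's own +x spoke, 55 mm out, a good place to push any spoke. Winding down takes 0.2 N m, back up 0.3 N m, and it stays where left; driving the bearing 0.35 N m (a push of 7 to 10 N here); once it is home, 3.2 to 4.2 rad from the start, the torque climbs about 0.5 N m in 0.1 rad; above 1.1 N m (20 N here) the bearing is damaged.
- done_wheel: Finished wheel of the same kind lying on the table on the far side of the press, its bearing flush; leave alone.
- spare_bearing: Loose spare bearing, 22 mm diameter, 7 mm high, lying on the bed near its front corner on the robot's side; leave alone.
- skate_tool: T-shaped steel skate tool lying left of the press, 110 mm long, 14 mm high; leave alone.
- can: Dark red drinks can, 66 mm diameter, 122 mm high, far left; leave alone.
- thermos: Steel vacuum flask with a dark red lid and handle, 75 mm diameter, 190 mm high, behind right; leave alone.
- jar: Glass jar with a lid, 72 mm diameter, 95 mm high, behind left; leave alone.
- tape: Black roll of tape, 68 mm diameter, 19 mm high, right of the press; leave alone.
- driver: Screwdriver 190 mm long lying at the left; leave alone.
Things that resemble listed ones, but are neither listed nor needed, are in the scene too. What is shaped like the wheel but orange is not meant.

How it is judged:
On the way, in this order (a step that is already met when the one before it is completed fails the run):
1. the wheel sits in the V-stop under the ram (within 3 mm), upright, its bearing still proud (horizontal distance between wheel and seat below 0.003 m and angle between wheel's own z axis and vertical below 0.05 rad and z of bearing_top in the frame of wheel above 0.032 m), for 0.2 s.
2. the ram has pressed the bearing home (flush within 0.3 mm) with the wheel in the V-stop (z of bearing_top in the frame of wheel below 0.0303 m and horizontal distance between wheel and seat below 0.0035 m and contact force between ram and wheel above 5 N), for 0.1 s.
At the end, for the whole second after the job is handed in: The bearing is home in the wheel (flush within 0.3 mm), the wheel lies flat in the V-stop within 5 mm of the screw's axis, the ram's face is at least 1.5 mm above the bearing, and all is at rest (z of bearing_top in the frame of wheel below 0.0303 m and horizontal distance between wheel and seat below 0.005 m and angle between wheel's own z axis and vertical below 0.05 rad and z of ram in the frame of bearing_top above 0.0015 m and linear speed of wheel below 0.01 m/s and angular speed of capstan below 0.05 rad/s); the robot touches nothing.
It fails at once if the ram forces the bearing with more than 350 N (contact force between ram and wheel above 350 N).
It fails at once if another thing is disturbed (moved more than 15 mm) (distance of any of done_wheel, spare_bearing, skate_tool, can, thermos, jar, tape, driver from where it was at the start of the episode above 0.015 m).
It also fails if it takes over 70 s, if anything falls off the work surface, if the arm or the gripper's body presses on something with over 40 N, if the wrist force passes 120 N, or if a joint passes its speed limit or range.

## Working session

There is one attempt and no reset: what is moved stays moved. The work goes in short steps, Python scripts to look and compute and a tool call to move; the robot and the scene stay as the last step left them, time stands still between calls to the robot, and variables do not carry over. Pictures are saved under pics/ and viewed, at most 10 in all, crops included, and the job is handed in when it is done.

Besides the shell and the picture viewer there is one more tool, called after "Request:" by a JSON object that holds its "method" and its "body", one argument or row to a line. send_rows: Moves the arm, as the interface text tells. Its arguments: {"type":"object","properties":{"rows":{"type":"array"},"grip":{"type":"number"}},"required":["rows"]}

```bash
mkdir -p pics; cat > h.py <<'E'
import numpy as np, cv2
from bench import sensors, optics, ticket
def cam(n):
    m=optics.camera_model(n); f=240/np.tan(np.radians(m["vertical_fov"])/2)
    return f,m["cx"],m["cy"],np.array(m["R"]),np.array(m["t"])
def proj(n,X):
    f,cx,cy,R,t=cam(n); c=np.atleast_2d(X)@R.T+t
    return np.c_[cx+f*c[:,0]/c[:,2],cy+f*c[:,1]/c[:,2]]
def ray(n,u,v):
    f,cx,cy,R,t=cam(n); return -R.T@t, R.T@np.array([(u-cx)/f,(v-cy)/f,1])
def onz(n,u,v,z):
    o,d=ray(n,u,v); return o+d*(z-o[2])/d[2]
def snap(n,name):
    im=optics.snapshot(n); cv2.imwrite(f"pics/{name}.png",im[:,:,::-1]); return im
E
python3 - <<'E'
from h import *
snap("side","s0"); snap("top","t0")
for n in("side","top"):
    o=ray(n,320,240); m=optics.camera_model(n); print(n,o,m)
print(sensors.get_obs())
E
```

```text
side (array([0.15151073, 0.62732015, 1.04492811]), array([ 0.36648668, -0.52935844, -0.76522722])) {'vertical_fov': 48.06458127074164, 'cx': 314.5068752385853, 'cy': 240.63225477758547, 'R': array([[-0.80111184, -0.59827721,  0.01685827],
       [-0.46718154,  0.60746808, -0.64243595],
       [ 0.37411393, -0.52253892, -0.76615393]]), 't': array([0.47907271, 0.36100543, 1.0716927 ])}
top (array([0.4228612 , 0.03426051, 1.40983529]), array([ 0.14577327, -0.01495173, -0.98941335])) {'vertical_fov': 50.302744170022564, 'cx': 311.7625911165356, 'cy': 246.31157558631995, 'R': array([[ 2.92638938e-02, -9.99566823e-01,  3.12887872e-03],
       [-9.90674644e-01, -2.94199909e-02, -1.33034635e-01],
       [ 1.33069059e-01,  7.93410630e-04, -9.91106450e-01]]), 't': array([0.0174599 , 0.60748274, 1.34099993])}
{'time': 0.1, 'joint_positions': array([-1.37408508e+00,  8.78988943e-02,  1.37208317e+00,  1.75002325e-05,
        1.68358854e+00, -1.03073527e-01]), 'qvel': array([ 0.00083391, -0.00290367, -0.00465522, -0.0002448 ,  0.00111438,
       -0.00094748]), 'joint_torque': array([ 2.18428489e-03, -3.41251981e+01, -3.03301406e+01,  7.20711937e-02,
        3.04222573e-02, -9.98614610e-05]), 'tool_pos': array([ 0.16235254, -0.52503682,  0.22942156]), 'ee_rot': array([-3.13962699e+00, -2.20813584e-04,  2.99786504e-01]), 'wrist_force': array([ 0.21063329, -0.25657086, -0.44349414]), 'wrist_torque': array([-0.00057903,  0.0227174 , -0.00230679]), 'finger_force': 0.0, 'width': 0.09369067811508063}
```

View pics/s0.png

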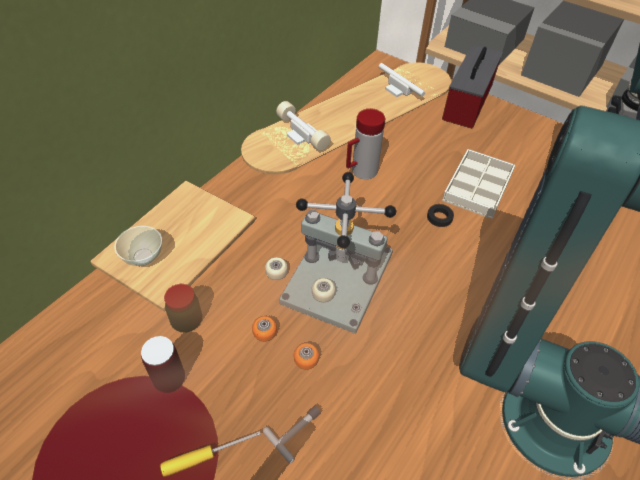

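View pics/t0.png

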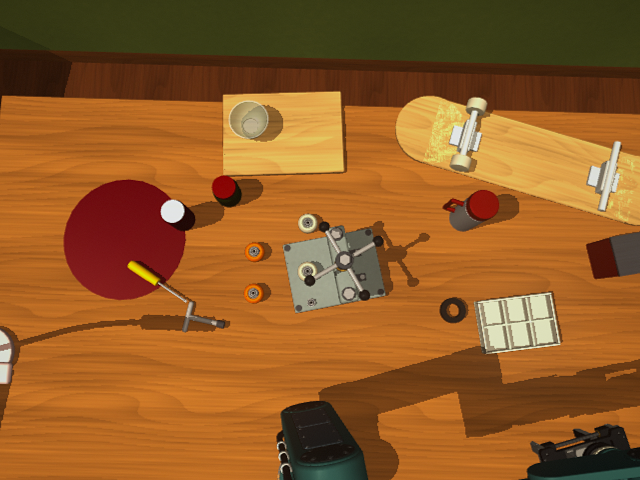

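Candidates for the wheel: the off-white wheel on the bed (side 323,290; top 307,271); the done wheel on the table (side 277,268; top 308,223); and orange ones (side 265,328 and 307,355; top 254,251 and 254,293). The choice is the off-white one on the bed. I'll check it in a close crop.

```bash
python3 - <<'E'
from h import *
s=cv2.imread("pics/s0.png")[165:335,255:405]; t=cv2.imread("pics/t0.png")[205:320,275:395]
a=cv2.resize(s,None,fx=3.4,fy=3.4,interpolation=2)[:578]; b=cv2.resize(t,None,fx=3.2,fy=3.2,interpolation=2)
cv2.imwrite("pics/cs.png",a); cv2.imwrite("pics/ct.png",cv2.resize(t,None,fx=5,fy=5,interpolation=2))
E
```

```text
(no output)
```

View pics/cs.png

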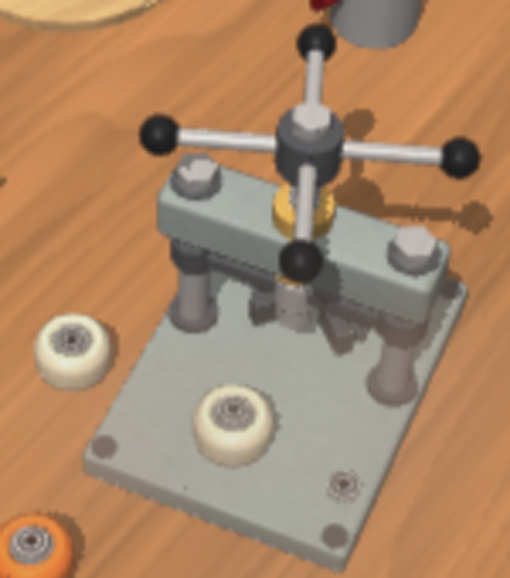

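View pics/ct.png

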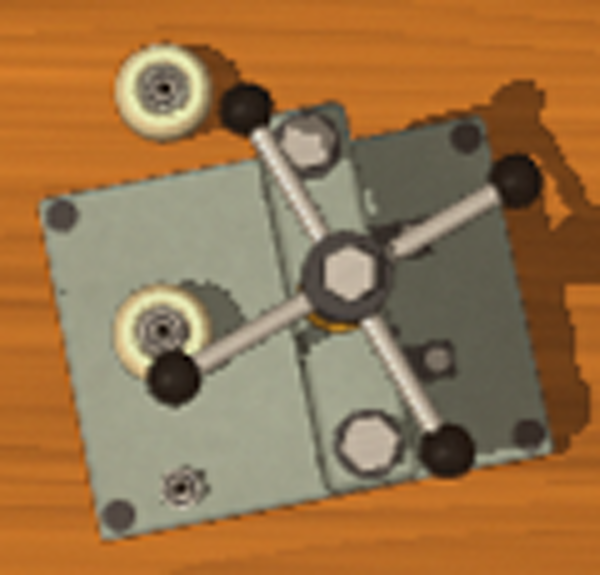

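```bash
cat > m.py <<'E'
from h import *
def ref(im,u,v,r=6,thr=60):
    g=im.max(2); vs,us=np.mgrid[int(v)-r:int(v)+r+1,int(u)-r:int(u)+r+1]
    w=np.clip(thr-g[vs,us].astype(float),0,None); return (us*w).sum()/w.sum(),(vs*w).sum()/w.sum()
def tri(pt,ps):
    A=[];b=[]
    for n,(u,v) in(("top",pt),("side",ps)):
        o,d=ray(n,u,v); d/=np.linalg.norm(d); P=np.eye(3)-np.outer(d,d); A.append(P);b.append(P@o)
    x=np.linalg.lstsq(np.vstack(A),np.hstack(b),rcond=None)[0]; 
    e=[np.linalg.norm(A[i]@x-b[i])*1e3 for i in(0,1)]; return x,e
E
python3 - <<'E'
from m import *
T=cv2.imread("pics/t0.png");S=cv2.imread("pics/s0.png")
bt=[ref(T,275+a/5,205+b/5) for a,b in((245,108),(516,181),(446,450),(173,378))]
bs=[ref(S,255+a/3.4,165+b/3.4) for a,b in((316,43),(158,134),(460,157),(300,262))]
print(np.round(bt,1).tolist(),np.round(bs,1).tolist())
P=[]
for i in range(4):
    best=min((tri(bt[i],bs[j])+(j,) for j in range(4)),key=lambda r:r[1][0]+abs(r[0][2]-.23)*1e3)
    P.append(best[0]); print(np.round(best[0],4),np.round(best[1],2),best[2], np.round(onz("top",*bt[i],.231),4))
P=np.array(P);c=P.mean(0);print("hub",c,np.linalg.norm(P-c,axis=1),np.degrees(np.arctan2(P[:,1]-c[1],P[:,0]-c[0])))
# wheel via mask on cream
def cream(im,u,v):
    h=cv2.cvtColor(im,cv2.COLOR_BGR2HSV); m=cv2.inRange(h,(15,15,150),(40,130,255)); 
    x0,y0=int(u)-16,int(v)-16; return m[y0:y0+33,x0:x0+33],x0,y0
# bearing centres (dark ring)
for nm,pt,ps,z in(("wheel",(275+162/5,205+330/5),(255+233/3.4,165+411/3.4),.06),("done",(275+163/5,205+88/5),(255+72/3.4,165+340/3.4),.03),("spare",(275+184/5,205+487/5),(255+344/3.4,165+485/3.4),.032)):
    pt=ref(T,*pt,4,170);ps=ref(S,*ps,4,170)
    print(nm,np.round(pt,1),np.round(ps,1),tri(pt,ps),onz("top",*pt,z)[:2],onz("side",*ps,z)[:2])
# base corners z=.025
C=np.array([onz("top",275+a/5,205+b/5,.025) for a,b in((40,200),(100,540),(552,452),(483,117))])
print(C.round(4)); x=(C[2]+C[3]-C[0]-C[1])[:2]; y=(C[0]+C[3]-C[1]-C[2])[:2]
print("ang x",np.degrees(np.arctan2(x[1],x[0])),"y",np.degrees(np.arctan2(y[1],y[0])),np.linalg.norm(x)/2,np.linalg.norm(y)/2,C.mean(0))
for a,b in((308,142),(368,443)): print("nut",onz("top",275+a/5,205+b/5,.175))
E
```

```text
[[324.0, 226.0], [378.1, 240.4], [364.4, 294.6], [309.8, 279.9]] [[347.8, 176.6], [301.4, 204.9], [389.9, 211.7], [343.2, 241.5]]
[0.6307 0.008  0.2274] [0.3 0.3] 1 [0.6298 0.0079 0.231 ]
[ 0.5998 -0.1186  0.2322] [0.44 0.44] 0 [ 0.5996 -0.119   0.231 ]
[ 0.4731 -0.0892  0.2272] [0.29 0.29] 2 [ 0.4727 -0.0889  0.231 ]
[0.5033 0.0377 0.2287] [0.33 0.33] 3 [0.5028 0.0375 0.231 ]
hub [ 0.55172998 -0.04053586  0.22886569] [0.09270216 0.09177618 0.09248475 0.09202383] [  31.58181454  -58.36274137 -148.22850377  121.77508341]
wheel [307.4 271.5] [323.1 285.6] (array([0.53857169, 0.04577294, 0.05624011]), [np.float64(1.8931201190068785), np.float64(1.8931201190067484)]) [0.53656742 0.04487268] [0.5388264  0.04876418]
done [307. 222.] [275.7 264.6] (array([0.67527911, 0.05049124, 0.0301429 ]), [np.float64(0.3179792778075473), np.float64(0.3179792778068151)]) [0.67502384 0.05033582] [0.67565149 0.05053724]
spare [311.4 301.7] [355.6 307.2] (array([0.4587913 , 0.03212179, 0.02634111]), [np.float64(0.5816104501431771), np.float64(0.5816104501433156)]) [0.45812092 0.03188212] [0.45761039 0.03566901]
[[ 0.6101  0.1141  0.025 ]
 [ 0.4268  0.0751  0.025 ]
 [ 0.481  -0.1673  0.025 ]
 [ 0.6633 -0.1275  0.025 ]]
ang x -77.47974404224408 y 12.157909540769975 0.24787091557980384 0.18697800270857626 [ 0.54529861 -0.02640501  0.025     ]
nut [ 0.62231063 -0.02454767  0.175     ]
nut [ 0.47643935 -0.05678331  0.175     ]
```

The close crops show the off-white wheel with its proud bearing at top-crop (162,330). The done wheel is off the bed, and the spare bearing is at (184,487). The hub is at about (0.551,-0.041), the press +x axis points at -77.7°, and the wheel is 88 mm ahead of the seat and 6 mm off-axis, all of which fits the description.

Plan:
1. Push the wheel with closed fingers tilted 45°.
2. Straddle the hub and drive opposite spokes with both fingers.

Request:
{"method": "send_rows", "body": {
  "rows": [
    [17,35,12,0,0,0.12],
    [17,35,12,0,0,0.12],
    [17,35,12,0,0,0.12],
    [17,35,12,0,0,0.12],
    [17,35,12,0,0,0.12],
    [17,35,12,0,0,0.12],
    [17,35,12,0,0,0.12],
    [17,35,12,0,0,0.12]
  ],
  "grip": 0
}}

```text
time: 0.77
tool_pos: [0.2985, -0.2436, 0.3267]
ee_rot: [-3.142, -0.0, 1.265]
wrist_force: [1.1, -1.3, 0.3]
width: 0.0443
finger_force: 0.0
```

Request:
{"method": "send_rows", "body": {
  "rows": [
    [17,35,12,0,0,0.0655],
    [17,35,12,0,0,0.0655],
    [17,35,12,0,0,0.0655],
    [17,35,12,0,0,0.0655],
    [17,35,0,0,0,0.0655],
    [17,35,0,0,0,0.0655],
    [17,35,0,0,0,0.0655],
    [17,35,0,0,0,0.0655]
  ]
}}

```text
time: 1.43
tool_pos: [0.4347, 0.0366, 0.3743]
ee_rot: [-3.142, 0.0, 1.787]
wrist_force: [0.9, 0.1, -0.2]
width: 0.0006
finger_force: 0.0
```

Request:
{"method": "send_rows", "body": {
  "rows": [
    [17,35,0,-0.1094,-0.0239,0],
    [17,35,0,-0.1094,-0.0239,0],
    [17,35,0,-0.1094,-0.0239,0],
    [17,35,0,-0.1094,-0.0239,0],
    [0,0,0,-0.1094,-0.0239,0],
    [0,0,0,-0.1094,-0.0239,0],
    [0,0,0,-0.1094,-0.0239,0],
    [0,0,0,0,0,0]
  ]
}}

```text
time: 2.1
tool_pos: [0.5016, 0.1776, 0.3688]
ee_rot: [-3.128, 0.789, 1.8]
wrist_force: [0.7, 0.6, -0.9]
width: 0.0002
finger_force: 0.0
```

```bash
cat > st.py <<'E'
from m import *
from scipy.spatial.transform import Rotation as Ro
O=np.array([.5505,-.0405]);a=np.radians(-77.7);ux=np.array([np.cos(a),np.sin(a)]);uy=np.array([-ux[1],ux[0]])
o=sensors.get_obs();R=Ro.from_euler("xyz",o["ee_rot"]).as_matrix();p=o["tool_pos"];tip=p+.025*R[:,2]
d=tip[:2]-O
print("t",round(o["time"],2),"q",o["joint_positions"].round(3),"\np",p.round(4),"z",R[:,2].round(3),"y",R[:,1].round(3),"tip press",(d@ux).round(4),(d@uy).round(4),tip[2].round(4),"F",o["wrist_force"].round(2),"T",o["wrist_torque"].round(3),o["width"].round(3))
E
python3 st.py
```

```text
Traceback (most recent call last):
  File "st.py", line 6, in <module>
    print("t",round(o["time"],2),"q",o["joint_positions"].round(3),"\np",p.round(4),"z",R[:,2].round(3),"y",R[:,1].round(3),"tip press",(d@ux).round(4),(d@uy).round(4),tip[2].round(4),"F",o["wrist_force"].round(2),"T",o["wrist_torque"].round(3),o["width"].round(3))
                                                                                                                                                                                                                                                     ^^^^^^^^^^^^^^^^
AttributeError: 'float' object has no attribute 'round'
```

```bash
sed -i 's/o\["width"\].round(3)/o["width"]/' st.py; python3 st.py
```

```text
t 2.1 q [ 0.634  0.212  1.147 -0.801  2.019  0.136] 
p [0.5016 0.1776 0.3688] z [ 0.148 -0.694 -0.705] y [ 0.976  0.218 -0.009] tip press -0.2058 -0.0014 0.3512 F [ 0.67  0.63 -0.91] T [ 0.336 -0.012  0.03 ] 0.0002264195404240639
```

Request:
{"method": "send_rows", "body": {
  "rows": [
    [3,-9,-35,0,0,0],
    [3,-9,-35,0,0,0],
    [3,-9,-35,0,0,0],
    [3,-9,-35,0,0,0],
    [3,-9,-35,0,0,0],
    [3,-9,-35,0,0,0],
    [2,-9,-35,0,0,0],
    [0,-3,-35,0,0,0]
  ]
}}

```text
time: 2.77
tool_pos: [0.5227, 0.1068, 0.0937]
ee_rot: [3.136, 0.781, 1.777]
wrist_force: [1.3, 0.6, -0.4]
width: 0.0008
finger_force: 0.0
```

Request:
{"method": "send_rows", "body": {
  "rows": [
    [0,0,-15,0,0,0],
    [0,0,-11,0,0,0],
    [0,0,-5,0,0,0],
    [0,0,0,0,0,0],
    [0,0,0,0,0,0]
  ]
}}

```text
time: 3.18
tool_pos: [0.5236, 0.1092, 0.0654]
ee_rot: [3.135, 0.783, 1.78]
wrist_force: [-0.1, -0.2, 0.0]
width: 0.0004
finger_force: 0.0
```

```bash
python3 st.py; python3 - <<'E'
from h import *
im=snap("side","s1")
cv2.imwrite("pics/s1c.png",cv2.resize(im[150:400,200:480],None,fx=2.3,fy=2.3)[:,:,::-1])
E
```

```text
t 3.18 q [ 0.515  0.341  1.611 -0.743  1.498  0.481] 
p [0.5236 0.1092 0.0654] z [ 0.153 -0.689 -0.709] y [0.977 0.212 0.005] tip press -0.1344 0.0057 0.0477 F [-0.09 -0.17  0.02] T [ 0.303 -0.015  0.031] 0.0004395746286882422
```

View pics/s1c.png

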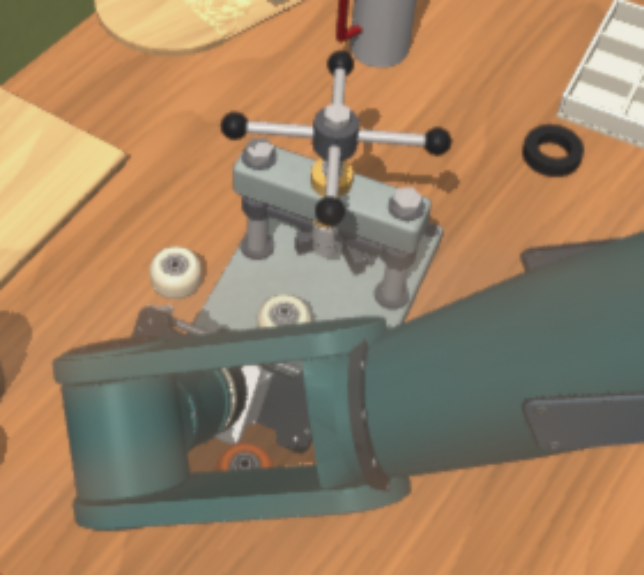

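The picture shows the fingers low in front of the wheel (wheel at crop 285,312), with the press, spokes and orange wheels clear. Next I lower slightly and push.

Request:
{"method": "send_rows", "body": {
  "rows": [
    [0,0,-5,0,0,0],
    [0,0,-4,0,0,0],
    [1.1,-4.9,0,0,0,0],
    [1.7,-7.8,0,0,0,0],
    [1.7,-7.8,0,0,0,0],
    [1.7,-7.8,0,0,0,0],
    [1.7,-7.8,0,0,0,0],
    [1.7,-7.8,0,0,0,0]
  ]
}}

```text
time: 3.9
tool_pos: [0.5321, 0.0635, 0.0546]
ee_rot: [3.139, 0.784, 1.782]
wrist_force: [-0.4, 0.0, -0.8]
width: 0.0
finger_force: 0.4
```

Request:
{"method": "send_rows", "body": {
  "rows": [
    [1.7,-7.8,0,0,0,0],
    [1.7,-7.8,0,0,0,0],
    [1.7,-7.8,0,0,0,0],
    [1.5,-6.8,0,0,0,0],
    [1.1,-4.9,0,0,0,0],
    [0.6,-2.9,0,0,0,0],
    [0,0,0,0,0,0]
  ]
}}

```text
time: 4.48
tool_pos: [0.5403, 0.0259, 0.0546]
ee_rot: [3.14, 0.784, 1.782]
wrist_force: [0.0, 0.5, -0.5]
width: 0.0002
finger_force: 0.0
```

```bash
python3 st.py
```

```text
t 4.48 q [ 0.369  0.302  1.689 -0.791  1.38   0.408] 
p [0.5403 0.0259 0.0546] z [ 0.15  -0.69  -0.708] y [0.977 0.211 0.001] tip press -0.0494 0.0042 0.0369 F [ 0.04  0.48 -0.51] T [ 0.304 -0.085 -0.035] 0.00021996237286360672
```

Expected seat contact is near tip x = -33 mm, so I continue slowly.

Request:
{"method": "send_rows", "body": {
  "rows": [
    [0.6,-2.9,0,0,0,0],
    [0.6,-2.9,0,0,0,0],
    [0.6,-2.9,0,0,0,0],
    [0.4,-2,0,0,0,0],
    [0,0,0,0,0,0]
  ]
}}

```text
time: 4.9
tool_pos: [0.5415, 0.0188, 0.0544]
ee_rot: [3.139, 0.778, 1.782]
wrist_force: [-7.5, 15.0, 6.1]
width: 0.0004
finger_force: 7.9
```

Request:
{"method": "send_rows", "body": {
  "rows": [
    [0.4,-2,0,0,0,0],
    [0.2,-1,0,0,0,0],
    [0.2,-1,0,0,0,0],
    [0,0,0,0,0,0]
  ]
}}

```text
time: 5.23
tool_pos: [0.5415, 0.0179, 0.0544]
ee_rot: [3.138, 0.773, 1.782]
wrist_force: [-15.5, 25.6, 11.4]
width: 0.0003
finger_force: 14.8
```

Request:
{"method": "send_rows", "body": {
  "rows": [
    [-0.4,2,0,0,0,0],
    [-1.2,-1.9,0,0,0,0],
    [-1.2,-1.9,0,0,0,0],
    [-1.2,-1.9,0,0,0,0],
    [0,0,0,0,0,0]
  ]
}}

```text
time: 5.65
tool_pos: [0.5369, 0.0137, 0.0541]
ee_rot: [3.14, 0.774, 1.783]
wrist_force: [-14.3, 24.5, 9.8]
width: 0.0003
finger_force: 14.3
```

```bash
python3 st.py; python3 - <<'E'
from h import *
im=snap("side","s2")
cv2.imwrite("pics/s2c.png",cv2.resize(im[190:340,260:420],None,fx=3.8,fy=3.8,interpolation=2)[:,:,::-1])
E
```

```text
t 5.65 q [ 0.346  0.282  1.711 -0.788  1.359  0.392] 
p [0.5369 0.0137 0.0541] z [ 0.149 -0.683 -0.715] y [0.977 0.211 0.001] tip press -0.0384 -0.0017 0.0362 F [-14.26  24.49   9.77] T [ 2.19   1.643 -1.269] 0.0003479846229066498
```

View pics/s2c.png

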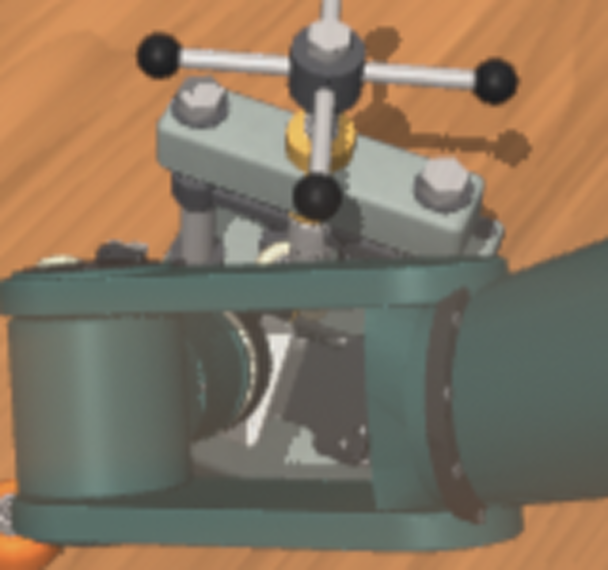

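The wheel (crop 275,250) is on the +y fence and slides along it, so I continue along that fence.

Request:
{"method": "send_rows", "body": {
  "rows": [
    [-1.1,-1.5,0,0,0,0],
    [-1.1,-1.5,0,0,0,0],
    [-1.1,-1.5,0,0,0,0],
    [0,0,0,0,0,0]
  ]
}}

```text
time: 6.03
tool_pos: [0.533, 0.0097, 0.0539]
ee_rot: [3.141, 0.773, 1.783]
wrist_force: [-17.7, 27.2, 11.8]
width: 0.0006
finger_force: 16.5
```

```bash
python3 st.py
```

```text
t 6.03 q [ 0.341  0.272  1.724 -0.788  1.355  0.39 ] 
p [0.533  0.0097 0.0539] z [ 0.147 -0.682 -0.716] y [0.978 0.211 0.001] tip press -0.0353 -0.0064 0.036 F [-17.66  27.24  11.81] T [ 2.315  1.958 -1.552] 0.000645153010644762
```

Request:
{"method": "send_rows", "body": {
  "rows": [
    [-0.2,1,0,0,0,0],
    [-1.1,-1.5,0,0,0,0],
    [-1.1,-1.5,0,0,0,0],
    [0,0,0,0,0,0]
  ]
}}

```text
time: 6.37
tool_pos: [0.5304, 0.0072, 0.0539]
ee_rot: [-3.141, 0.774, 1.783]
wrist_force: [-17.6, 26.8, 12.5]
width: 0.0007
finger_force: 15.8
```

```bash
python3 st.py
```

```text
t 6.37 q [ 0.338  0.267  1.731 -0.789  1.353  0.39 ] 
p [0.5304 0.0072 0.0539] z [ 0.147 -0.683 -0.715] y [ 0.978  0.21  -0.   ] tip press -0.0335 -0.0095 0.036 F [-17.6   26.83  12.46] T [ 2.132  1.892 -1.595] 0.0006593589840260637
```

Request:
{"method": "send_rows", "body": {
  "rows": [
    [-0.9,-0.8,0,0,0,0],
    [-0.9,-0.8,0,0,0,0],
    [0,0,0,0,0,0]
  ]
}}

```text
time: 6.62
tool_pos: [0.5285, 0.0053, 0.0539]
ee_rot: [-3.141, 0.774, 1.783]
wrist_force: [-17.8, 25.2, 12.8]
width: 0.0002
finger_force: 15.3
```

```bash
python3 st.py
```

```text
t 6.62 q [ 0.336  0.262  1.737 -0.791  1.351  0.39 ] 
p [0.5285 0.0053 0.0539] z [ 0.146 -0.684 -0.715] y [ 0.978  0.21  -0.001] tip press -0.032 -0.0118 0.036 F [-17.77  25.2   12.77] T [ 2.045  1.865 -1.59 ] 0.000201940715147087
```

Request:
{"method": "send_rows", "body": {
  "rows": [
    [-0.8,3.8,0,0,0,0],
    [-4,20,0,0,0,0],
    [-6,28,0,0,0,0],
    [-6,28,6,0,0,0],
    [-6,28,20,0,0,0],
    [-8,30,40,0,0,0],
    [-12,20,40,0,0,0],
    [-15,10,40,0,0,0]
  ]
}}

```text
time: 7.28
tool_pos: [0.4771, 0.1617, 0.188]
ee_rot: [3.141, 0.784, 1.787]
wrist_force: [1.6, -0.7, -0.5]
width: 0.0005
finger_force: 0.0
```

Request:
{"method": "send_rows", "body": {
  "rows": [
    [-20,10,40,0,0,0],
    [-20,10,40,0,0,0],
    [-20,10,35,0,0,0],
    [-20,10,20,0,0,0],
    [0,0,0,0,0,0]
  ]
}}

```text
time: 7.7
tool_pos: [0.4, 0.2002, 0.321]
ee_rot: [3.126, 0.779, 1.776]
wrist_force: [1.5, 0.3, 1.2]
width: 0.0008
finger_force: 0.0
```

```bash
python3 st.py; python3 - <<'E'
from h import *
a=snap("side","s3"); b=snap("top","t3")
A=cv2.resize(a[180:320,270:410],None,fx=4,fy=4,interpolation=2);B=cv2.resize(b[200:340,270:400],None,fx=1.7,fy=4,interpolation=2)
cv2.imwrite("pics/s3c.png",np.hstack([A,B])[:,:,::-1]); print(A.shape,B.shape)
E
```

```text
t 7.7 q [ 0.778  0.084  1.381 -0.73   2.028  0.352] 
p [0.4    0.2002 0.321 ] z [ 0.158 -0.684 -0.712] y [0.977 0.214 0.011] tip press -0.2497 -0.0955 0.3032 F [1.51 0.34 1.2 ] T [ 0.318 -0.033  0.017] 0.0007802894650103883
(560, 560, 3) (560, 221, 3)
```

View pics/s3c.png

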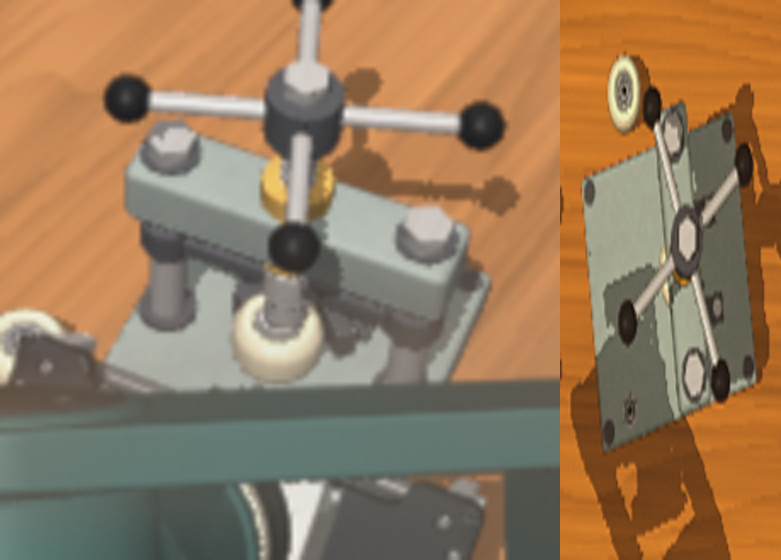

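The side crop shows the wheel under the crosshead (centre around crop 278,335) and the ram at about (287,300). I'll measure the offset numerically.

```bash
python3 - <<'E'
from m import *
def ext(f,x0,x1,y0,y1):
    h=cv2.cvtColor(cv2.imread(f),cv2.COLOR_BGR2HSV)[y0:y1,x0:x1]; m=cv2.inRange(h,(14,12,140),(45,140,255))
    n,l,s,c=cv2.connectedComponentsWithStats(m); k=1+np.argmax(s[1:,4]); 
    ys,xs=np.where(l==k); return xs.min()+x0,xs.max()+1+x0,ys.min()+y0,ys.max()+1+y0,s[k,4], [(y+y0,xs[ys==y].min()+x0,xs[ys==y].max()+1+x0) for y in range(ys.min(),ys.max()+1,3)]
e0=ext("pics/s0.png",305,345,268,310); e1=ext("pics/s3.png",322,356,246,280)
print(e0);print(e1)
# silhouette extremes predicted by cylinder (two circles r27 at z .03,.052 ~ body) : convert via differences
for nm,e,g in(("t0",e0,(.5375,.0465)),("now",e1,(.5505,-.0405))):
    th=np.linspace(0,6.283,200); 
    P=np.vstack([np.c_[g[0]+.027*np.cos(th),g[1]+.027*np.sin(th),0*th+z] for z in(.027,.04,.054)])
    q=proj("side",P); print(nm,"pred extremes",q[:,0].min().round(1),q[:,0].max().round(1),q[:,1].min().round(1),q[:,1].max().round(1))
q=proj("side",[[.5505,-.0405,.04],[.5605,-.0405,.04],[.5505,-.0305,.04],[.5505,-.0405,.0655]]);print(q.round(1))
im=cv2.imread("pics/s3.png"); print(im[250,330:356].tolist()); print(im[246,330:356,1].tolist())
E
```

```text
(np.int64(305), np.int64(345), np.int64(268), np.int64(310), np.int32(1600), [(268, np.int64(305), np.int64(345)), (271, np.int64(305), np.int64(345)), (274, np.int64(305), np.int64(345)), (277, np.int64(305), np.int64(345)), (280, np.int64(305), np.int64(345)), (283, np.int64(305), np.int64(345)), (286, np.int64(305), np.int64(345)), (289, np.int64(305), np.int64(345)), (292, np.int64(305), np.int64(345)), (295, np.int64(305), np.int64(345)), (298, np.int64(305), np.int64(345)), (301, np.int64(305), np.int64(345)), (304, np.int64(305), np.int64(345)), (307, np.int64(305), np.int64(345))])
(np.int64(322), np.int64(356), np.int64(253), np.int64(277), np.int32(519), [(253, np.int64(335), np.int64(336)), (256, np.int64(327), np.int64(336)), (259, np.int64(326), np.int64(350)), (262, np.int64(322), np.int64(351)), (265, np.int64(322), np.int64(350)), (268, np.int64(322), np.int64(353)), (271, np.int64(322), np.int64(356)), (274, np.int64(322), np.int64(356))])
t0 pred extremes 311.9 336.2 277.0 303.5
now pred extremes 329.6 353.1 250.7 275.9
[[341.2 263.3]
 [337.8 261.3]
 [338.8 266. ]
 [341.8 256.6]]
[[96, 96, 98], [78, 77, 81], [73, 73, 77], [74, 74, 77], [75, 76, 78], [87, 88, 92], [112, 115, 120], [123, 127, 132], [130, 133, 139], [143, 147, 153], [151, 156, 162], [146, 151, 159], [149, 154, 161], [155, 160, 168], [130, 135, 141], [103, 106, 111], [102, 104, 109], [76, 77, 81], [70, 73, 76], [71, 74, 76], [74, 77, 79], [77, 81, 82], [77, 82, 83], [79, 83, 83], [83, 87, 88], [108, 114, 112]]
[82, 86, 93, 95, 99, 97, 128, 112, 89, 66, 49, 44, 43, 44, 44, 43, 45, 50, 74, 81, 81, 80, 81, 82, 89, 123]
```

```bash
python3 - <<'E'
from m import *
for f,x0,x1,y0,y1 in(("s0",306,342,272,308),("s3",324,358,246,280)):
    im=cv2.imread(f"pics/{f}.png").astype(int)[y0:y1,x0:x1]; d=im[:,:,2]-im[:,:,0]; b=im.max(2)
    m=((d>18)&(b>90)).astype(np.uint8); n,l,s,c=cv2.connectedComponentsWithStats(m); k=1+np.argmax(s[1:,4]); h=l==k
    print(f)
    for y in range(0,y1-y0,2):
        xs=np.where(h[y])[0]; 
        if len(xs): print(y+y0,xs.min()+x0,xs.max()+x0+1,end=' | ')
    ys,xs=np.where(h); print("\next",xs.min()+x0,xs.max()+1+x0,ys.min()+y0,ys.max()+1+y0)
im=cv2.imread("pics/s3.png").astype(int)
for y in (258,262,266,270,274): print(y,(im[y,326:356,2]-im[y,326:356,0]).tolist())
E
```

```text
s0
278 319 328 | 280 315 332 | 282 313 334 | 284 312 335 | 286 312 335 | 288 311 336 | 290 311 336 | 292 312 336 | 294 312 335 | 296 313 334 | 298 314 333 | 300 316 331 | 302 321 326 | 
ext 311 336 278 303
s3
254 332 337 | 256 330 348 | 258 329 350 | 260 328 351 | 262 328 351 | 264 328 351 | 266 328 351 | 268 328 350 | 270 329 349 | 272 331 348 | 274 333 345 | 
ext 328 351 253 276
258 [4, 5, 11, 36, 42, 26, 25, 35, 18, 11, 9, 10, 11, 11, 11, 10, 10, 10, 11, 11, 15, 34, 38, 23, 12, 7, 7, 7, 7, 8]
262 [5, 9, 33, 44, 40, 32, 28, 35, 16, 12, 12, 11, 11, 11, 12, 12, 12, 11, 15, 30, 33, 28, 39, 40, 27, 15, 12, 9, 9, 8]
266 [6, 9, 27, 36, 42, 43, 42, 38, 33, 25, 22, 22, 26, 27, 28, 28, 26, 28, 32, 38, 41, 43, 41, 33, 21, 10, 10, 13, 13, 13]
270 [7, 8, 9, 20, 31, 34, 36, 38, 39, 40, 42, 43, 43, 43, 43, 44, 43, 41, 38, 35, 32, 30, 24, 13, 7, 7, 6, 7, 7, 7]
274 [7, 7, 7, 6, 8, 7, 10, 19, 25, 30, 32, 33, 33, 33, 32, 32, 30, 27, 22, 15, 7, 6, 6, 6, 6, 6, 6, 5, 7, 7]
```

The wheel appears to be about 2–3 mm short, still riding the +y fence; the force ratio agrees with this. I'll push obliquely from the (-x,+y) side.

Request:
{"method": "send_rows", "body": {
  "rows": [
    [25,-12,-12,0,0,0],
    [25,-12,-22,0,0,0],
    [25,-12,-32,0,0,0],
    [25,-12,-35,0,0,0],
    [25,-12,-35,0,0,0],
    [25,-12,-35,0,0,0],
    [12,-12,-30,0,0,0],
    [0,-3,-25,0,0,0]
  ]
}}

```text
time: 8.47
tool_pos: [0.5578, 0.1096, 0.091]
ee_rot: [-3.134, 0.786, 1.786]
wrist_force: [0.4, -0.4, 0.8]
width: 0.0008
finger_force: 0.0
```

Request:
{"method": "send_rows", "body": {
  "rows": [
    [0,0,-18,0,0,0],
    [0,0,-10,0,0,0],
    [0,0,0,0,0,0]
  ]
}}

```text
time: 8.72
tool_pos: [0.5557, 0.1126, 0.0648]
ee_rot: [-3.134, 0.785, 1.79]
wrist_force: [0.4, 0.2, -0.1]
width: 0.0005
finger_force: 0.0
```

```bash
python3 st.py
```

```text
t 8.72 q [ 0.494  0.402  1.53  -0.747  1.508  0.445] 
p [0.5557 0.1126 0.0648] z [ 0.146 -0.692 -0.707] y [ 0.977  0.212 -0.006] tip press -0.1308 0.0376 0.0471 F [ 0.42  0.2  -0.06] T [ 0.294  0.017 -0.015] 0.0004950135413852459
```

Request:
{"method": "send_rows", "body": {
  "rows": [
    [2.9,-10.4,-5,0,0,0],
    [2.9,-10.4,-4,0,0,0],
    [2.9,-10.4,0,0,0,0],
    [2.9,-10.4,0,0,0,0],
    [2.9,-10.4,0,0,0,0],
    [2.9,-10.4,0,0,0,0],
    [2.9,-10.4,0,0,0,0],
    [0,0,0,0,0,0]
  ]
}}

```text
time: 9.38
tool_pos: [0.5782, 0.0388, 0.0603]
ee_rot: [3.139, 0.785, 1.78]
wrist_force: [-0.1, -0.3, 0.2]
width: 0.0002
finger_force: 0.0
```

Request:
{"method": "send_rows", "body": {
  "rows": [
    [-1.2,-3.8,0,0,0,0],
    [-1.2,-3.8,0,0,0,0],
    [-1.2,-3.8,0,0,0,0],
    [-0.9,-2.9,0,0,0,0],
    [0,0,0,0,0,0]
  ]
}}

```text
time: 9.8
tool_pos: [0.573, 0.0265, 0.0596]
ee_rot: [3.14, 0.784, 1.783]
wrist_force: [-0.1, 0.6, 0.9]
width: 0.0003
finger_force: 0.0
```

```bash
python3 st.py
```

```text
t 9.8 q [ 0.349  0.352  1.61  -0.792  1.387  0.374] 
p [0.573  0.0265 0.0596] z [ 0.15  -0.69  -0.708] y [0.977 0.212 0.001] tip press -0.043 0.0362 0.0419 F [-0.08  0.61  0.86] T [ 0.27   0.007 -0.07 ] 0.0002522153395429261
```

Request:
{"method": "send_rows", "body": {
  "rows": [
    [-0.9,-2.9,-1,0,0,0],
    [-0.9,-2.9,-1,0,0,0],
    [-0.6,-1.9,0,0,0,0],
    [0,0,0,0,0,0]
  ]
}}

```text
time: 10.13
tool_pos: [0.5707, 0.0187, 0.0575]
ee_rot: [3.14, 0.784, 1.783]
wrist_force: [0.9, 0.1, 0.0]
width: 0.0005
finger_force: 0.0
```

Request:
{"method": "send_rows", "body": {
  "rows": [
    [-0.6,-1.9,0,0,0,0],
    [-0.6,-1.9,0,0,0,0],
    [0,0,0,0,0,0]
  ]
}}

```text
time: 10.38
tool_pos: [0.5697, 0.015, 0.0577]
ee_rot: [3.14, 0.784, 1.783]
wrist_force: [-1.2, -0.0, 0.7]
width: 0.0004
finger_force: 0.0
```

```bash
python3 st.py
```

```text
t 10.38 q [ 0.332  0.339  1.632 -0.798  1.369  0.369] 
p [0.5697 0.015  0.0577] z [ 0.151 -0.69  -0.708] y [0.977 0.212 0.001] tip press -0.0325 0.0306 0.04 F [-1.19 -0.03  0.69] T [ 0.314 -0.01  -0.048] 0.0004471663841440154
```

Request:
{"method": "send_rows", "body": {
  "rows": [
    [-0.8,-1.4,0,0,0,0],
    [-0.8,-1.4,0,0,0,0],
    [0,0,0,0,0,0]
  ]
}}

```text
time: 10.63
tool_pos: [0.568, 0.0123, 0.0577]
ee_rot: [3.14, 0.784, 1.783]
wrist_force: [-0.5, -0.8, -0.6]
width: 0.0003
finger_force: 0.0
```

Request:
{"method": "send_rows", "body": {
  "rows": [
    [-0.8,-1.4,0,0,0,0],
    [0,0,0,0,0,0]
  ]
}}

```text
time: 10.8
tool_pos: [0.5675, 0.0112, 0.0577]
ee_rot: [3.139, 0.783, 1.783]
wrist_force: [-0.4, 1.6, -0.4]
width: 0.0006
finger_force: 0.4
```

```bash
python3 st.py
```

```text
t 10.8 q [ 0.327  0.332  1.642 -0.799  1.363  0.368] 
p [0.5675 0.0112 0.0577] z [ 0.151 -0.689 -0.708] y [0.977 0.212 0.002] tip press -0.0293 0.0276 0.04 F [-0.36  1.57 -0.42] T [ 0.426 -0.025  0.043] 0.0005658787270250024
```

Request:
{"method": "send_rows", "body": {
  "rows": [
    [-0.8,-1.4,0,0,0,0],
    [0,0,0,0,0,0]
  ]
}}

```text
time: 10.97
tool_pos: [0.5666, 0.0101, 0.0576]
ee_rot: [3.139, 0.783, 1.783]
wrist_force: [-0.3, 2.6, 0.9]
width: 0.0004
finger_force: 1.1
```

```bash
python3 st.py
```

```text
t 10.97 q [ 0.326  0.329  1.645 -0.799  1.362  0.367] 
p [0.5666 0.0101 0.0576] z [ 0.151 -0.689 -0.709] y [0.977 0.212 0.002] tip press -0.0283 0.0265 0.0399 F [-0.35  2.63  0.9 ] T [ 0.6   -0.     0.014] 0.0003732361818934429
```

Request:
{"method": "send_rows", "body": {
  "rows": [
    [-0.6,-1.0,0,0,0,0],
    [0,0,0,0,0,0]
  ]
}}

```text
time: 11.13
tool_pos: [0.566, 0.0092, 0.0577]
ee_rot: [3.139, 0.783, 1.783]
wrist_force: [-0.7, 4.7, 0.9]
width: 0.0007
finger_force: 1.8
```

```bash
python3 st.py
```

```text
t 11.13 q [ 0.324  0.327  1.648 -0.799  1.36   0.367] 
p [0.566  0.0092 0.0577] z [ 0.151 -0.689 -0.709] y [0.977 0.212 0.002] tip press -0.0276 0.0258 0.04 F [-0.68  4.73  0.88] T [ 0.782  0.069 -0.017] 0.0006666128785418594
```

Request:
{"method": "send_rows", "body": {
  "rows": [
    [-0.8,-1.4,0,0,0,0],
    [0,0,0,0,0,0]
  ]
}}

```text
time: 11.3
tool_pos: [0.5653, 0.0082, 0.0577]
ee_rot: [3.138, 0.782, 1.783]
wrist_force: [-0.0, 5.9, 0.7]
width: 0.0004
finger_force: 2.6
```

Request:
{"method": "send_rows", "body": {
  "rows": [
    [-0.8,-1.4,0,0,0,0],
    [0,0,0,0,0,0]
  ]
}}

```text
time: 11.47
tool_pos: [0.5647, 0.0075, 0.0577]
ee_rot: [3.137, 0.781, 1.782]
wrist_force: [-1.8, 8.7, 2.2]
width: 0.0006
finger_force: 3.7
```

```bash
python3 st.py
```

```text
t 11.47 q [ 0.322  0.322  1.654 -0.799  1.356  0.366] 
p [0.5647 0.0075 0.0577] z [ 0.152 -0.687 -0.71 ] y [0.977 0.213 0.003] tip press -0.0263 0.0242 0.0399 F [-1.81  8.74  2.19] T [ 1.171  0.151 -0.038] 0.0006222038925326856
```

Request:
{"method": "send_rows", "body": {
  "rows": [
    [-0.8,-1.4,0,0,0,0],
    [-0.8,-1.4,0,0,0,0],
    [0,0,0,0,0,0]
  ]
}}

```text
time: 11.72
tool_pos: [0.5645, 0.007, 0.0579]
ee_rot: [3.131, 0.777, 1.781]
wrist_force: [-0.1, 15.1, 2.8]
width: 0.0006
finger_force: 6.9
```

Request:
{"method": "send_rows", "body": {
  "rows": [
    [-0.8,-1.4,0,0,0,0],
    [-0.8,-1.4,0,0,0,0],
    [0,0,0,0,0,0]
  ]
}}

```text
time: 11.97
tool_pos: [0.5644, 0.0066, 0.0582]
ee_rot: [3.125, 0.773, 1.78]
wrist_force: [-0.7, 22.6, 4.2]
width: 0.0005
finger_force: 10.2
```

```bash
python3 st.py
```

```text
t 11.97 q [ 0.318  0.311  1.663 -0.796  1.343  0.363] 
p [0.5644 0.0066 0.0582] z [ 0.161 -0.68  -0.715] y [0.976 0.219 0.012] tip press -0.0256 0.0239 0.0403 F [-0.7  22.56  4.16] T [ 2.731 -0.076  0.542] 0.0004986350102043087
```

Now rigid, with the lateral force reversed, so both faces are touched. I retreat and check.

Request:
{"method": "send_rows", "body": {
  "rows": [
    [0.5,6,0,0,0,0],
    [-2,14,0,0,0,0],
    [-6,28,0,0,0,0],
    [-6,28,4,0,0,0],
    [-6,28,15,0,0,0],
    [-8,28,35,0,0,0],
    [-10,15,40,0,0,0],
    [-15,5,40,0,0,0]
  ]
}}

```text
time: 12.63
tool_pos: [0.5096, 0.1505, 0.1854]
ee_rot: [-3.139, 0.786, 1.788]
wrist_force: [0.6, -0.1, 0.3]
width: 0.0005
finger_force: 0.0
```

Request:
{"method": "send_rows", "body": {
  "rows": [
    [-20,5,40,0,0,0],
    [-20,0,40,0.1094,0.0239,0],
    [-20,0,40,0.1094,0.0239,0],
    [-20,0,35,0.1094,0.0239,0],
    [-20,-10,25,0.1094,0.0239,0],
    [-20,-20,0,0.1094,0.0239,0],
    [-20,-20,0,0.1094,0.0239,0],
    [0,0,0,0.1094,0.0239,0]
  ]
}}

```text
time: 13.3
tool_pos: [0.3714, 0.1023, 0.3601]
ee_rot: [3.137, -0.003, 1.783]
wrist_force: [1.0, 0.8, -0.1]
width: 0.0004
finger_force: 0.0
```

```bash
python3 st.py; python3 - <<'E'
from m import *
a=snap("side","s4"); im=cv2.imread("pics/s4.png").astype(int); x0,x1,y0,y1=324,358,244,280
I=im[y0:y1,x0:x1]; h=(I[:,:,2]-I[:,:,0]>18)&(I.max(2)>90); n,l,s,c=cv2.connectedComponentsWithStats(h.astype(np.uint8)); h=l==1+np.argmax(s[1:,4])
for y in range(0,y1-y0,2):
    xs=np.where(h[y])[0]
    if len(xs): print(y+y0,xs.min()+x0,xs.max()+x0+1,end=' | ')
d=im[:,:,2]-im[:,:,0]
for y in(258,262,266,270,274): print(y,d[y,326:358].tolist())
cv2.imwrite("pics/s4c.png",cv2.resize(cv2.imread("pics/s4.png")[170:310,260:420],None,fx=4,fy=4,interpolation=2))
E
```

```text
t 13.3 q [ 0.119 -0.271  1.445  0.003  1.964 -0.092] 
p [0.3714 0.1023 0.3601] z [ 0.004  0.004 -1.   ] y [0.978 0.211 0.005] tip press -0.1778 -0.1444 0.3351 F [ 0.97  0.76 -0.06] T [-0.035 -0.113  0.031] 0.000362914329632654
254 334 336 | 256 332 351 | 258 330 352 | 260 330 352 | 262 330 353 | 264 330 353 | 266 330 352 | 268 330 352 | 270 331 351 | 272 332 349 | 274 335 347 | 258 [5, 6, 7, 11, 19, 37, 38, 26, 30, 34, 15, 11, 11, 11, 12, 11, 11, 11, 11, 11, 15, 32, 28, 29, 37, 21, 9, 7, 7, 9, 10, 10]
262 [7, 6, 7, 14, 36, 45, 41, 31, 27, 34, 18, 13, 12, 12, 14, 14, 14, 13, 13, 11, 15, 31, 29, 31, 41, 40, 24, 12, 10, 9, 9, 9]
266 [8, 8, 8, 14, 30, 37, 42, 43, 41, 37, 31, 25, 19, 20, 25, 27, 28, 28, 27, 30, 35, 39, 42, 43, 40, 30, 18, 16, 16, 15, 16, 15]
270 [10, 10, 10, 10, 13, 24, 34, 36, 37, 38, 40, 41, 42, 44, 43, 44, 44, 43, 42, 40, 38, 36, 33, 30, 24, 12, 8, 9, 9, 9, 8, 8]
274 [10, 10, 11, 10, 11, 10, 11, 12, 14, 20, 25, 30, 33, 35, 35, 33, 33, 34, 31, 26, 20, 13, 11, 8, 9, 9, 8, 8, 10, 10, 10, 9]
```

View pics/s4c.png

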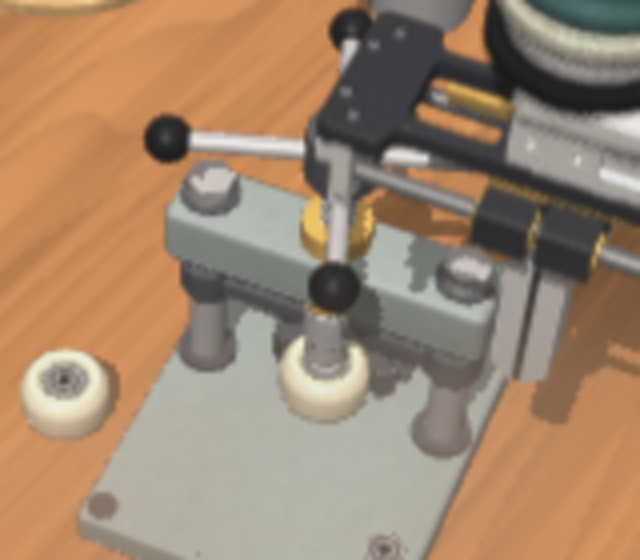

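The silhouette (columns 330–353, bottom row 276) now matches the predicted seated wheel (329.6–353.1, 275.9) with the ram centred over it. I go on to the capstan: fingers open, straddling the hub at 75°.

Request:
{"method": "send_rows", "body": {
  "rows": [
    [22,-17.5,0,0,0,0.122],
    [22,-17.5,0,0,0,0.122],
    [22,-17.5,0,0,0,0.122],
    [22,-17.5,0,0,0,0.122],
    [22,-17.5,0,0,0,0.122],
    [22,-17.5,0,0,0,0.122],
    [22,-17.5,0,0,0,0.122],
    [22,-17.5,0,0,0,0.122]
  ],
  "grip": 94
}}

```text
time: 14.02
tool_pos: [0.5512, -0.0371, 0.3556]
ee_rot: [-3.139, -0.003, 2.765]
wrist_force: [1.0, 0.5, 0.3]
width: 0.0505
finger_force: 0.0
```

Request:
{"method": "send_rows", "body": {
  "rows": [
    [3,-2,0,0,0,0.122],
    [0,0,0,0,0,0],
    [0,0,0,0,0,0]
  ]
}}

```text
time: 14.27
tool_pos: [0.5535, -0.0382, 0.3557]
ee_rot: [-3.14, -0.003, 2.878]
wrist_force: [-0.5, 1.2, 0.0]
width: 0.0702
finger_force: 0.0
```

```bash
python3 st.py; python3 - <<'E'
from h import *
o=sensors.get_obs();print("rpy",o["ee_rot"], "psi",np.degrees(o["ee_rot"][2])-90)
E
```

```text
t 14.27 q [-1.710e-01  1.120e-01  1.098e+00 -1.000e-03  1.936e+00 -1.479e+00] 
p [ 0.5535 -0.0382  0.3557] z [-0.004 -0.    -1.   ] y [ 0.26   0.966 -0.001] tip press -0.0016 0.0033 0.3307 F [-0.54  1.18  0.03] T [ 0.04  -0.14   0.032] 0.07019956552864046
rpy [-3.14034787 -0.00347574  2.87845764] psi 74.92347415583635
```

Request:
{"method": "send_rows", "body": {
  "rows": [
    [-1.3,-1.3,0,0,0,0],
    [-1,-1,0,0,0,0],
    [0,0,-10,0,0,0],
    [0,0,-20,0,0,0],
    [0,0,-25,0,0,0],
    [0,0,-20,0,0,0],
    [0,0,-5,0,0,0],
    [0,0,0,0,0,0]
  ]
}}

```text
time: 14.93
tool_pos: [0.5499, -0.0402, 0.2747]
ee_rot: [-3.141, -0.004, 2.882]
wrist_force: [-0.1, 0.5, 0.2]
width: 0.094
finger_force: 0.0
```

Request:
{"method": "send_rows", "body": {
  "rows": [
    [0,0,-13,0,0,0],
    [0,0,-15,0,0,0],
    [0,0,-15,0,0,0],
    [0,0,-10,0,0,0],
    [0,0,0,0,0,0]
  ]
}}

```text
time: 15.35
tool_pos: [0.5506, -0.0405, 0.2228]
ee_rot: [-3.141, -0.002, 2.882]
wrist_force: [0.5, 0.4, -0.8]
width: 0.0942
finger_force: 0.0
```

```bash
python3 st.py
```

```text
t 15.35 q [-0.176  0.095  1.377  0.     1.671 -1.487] 
p [ 0.5506 -0.0405  0.2228] z [-0.002  0.    -1.   ] y [ 0.257  0.966 -0.   ] tip press -0.0 0.0 0.1978 F [ 0.46  0.43 -0.76] T [-0.015 -0.122 -0.013] 0.09423579487333766
```

Request:
{"method": "send_rows", "body": {
  "rows": [
    [0,0,0,0,0,-0.08],
    [0,0,0,0,0,-0.08],
    [0,0,0,0,0,-0.08],
    [0,0,0,0,0,-0.08],
    [0,0,0,0,0,-0.08],
    [0,0,0,0,0,-0.08],
    [0,0,0,0,0,-0.08],
    [0,0,0,0,0,-0.08]
  ]
}}

```text
time: 16.02
tool_pos: [0.5508, -0.0393, 0.2256]
ee_rot: [3.14, -0.002, 2.239]
wrist_force: [-3.0, 4.6, -0.3]
width: 0.0939
finger_force: 2.1
```

```bash
python3 st.py
```

```text
t 16.02 q [-0.175  0.093  1.374  0.002  1.675 -0.844] 
p [ 0.5508 -0.0393  0.2256] z [-0.     0.002 -1.   ] y [0.785 0.62  0.001] tip press -0.0012 0.0005 0.2006 F [-2.96  4.6  -0.28] T [0.563 0.301 0.2  ] 0.09385779846879926
```

Request:
{"method": "send_rows", "body": {
  "rows": [
    [0,0,0,0,0,-0.08],
    [0,0,0,0,0,-0.08],
    [0,0,0,0,0,-0.08],
    [0,0,0,0,0,-0.08],
    [0,0,0,0,0,-0.08],
    [0,0,0,0,0,-0.08],
    [0,0,0,0,0,-0.08],
    [0,0,0,0,0,-0.08]
  ]
}}

```text
time: 16.68
tool_pos: [0.5506, -0.0388, 0.2246]
ee_rot: [-3.14, -0.004, 1.6]
wrist_force: [-2.1, 5.3, -2.7]
width: 0.094
finger_force: 2.1
```

```bash
python3 st.py
```

```text
t 16.68 q [-0.175  0.094  1.375  0.003  1.675 -0.204] 
p [ 0.5506 -0.0388  0.2246] z [-0.001  0.004 -1.   ] y [ 1.     0.029 -0.001] tip press -0.0018 0.0005 0.1996 F [-2.05  5.35 -2.74] T [0.708 0.331 0.198] 0.09395548653868638
```

Request:
{"method": "send_rows", "body": {
  "rows": [
    [0,0,0,0,0,-0.08],
    [0,0,0,0,0,-0.08],
    [0,0,0,0,0,-0.08],
    [0,0,0,0,0,-0.08],
    [0,0,0,0,0,-0.08],
    [0,0,0,0,0,-0.08],
    [0,0,0,0,0,-0.08],
    [0,0,0,0,0,-0.08]
  ]
}}

```text
time: 17.35
tool_pos: [0.5516, -0.0392, 0.2245]
ee_rot: [-3.141, -0.003, 0.96]
wrist_force: [1.9, 3.1, -4.1]
width: 0.0937
finger_force: 2.2
```

```bash
python3 st.py
```

```text
t 17.35 q [-0.175  0.095  1.374  0.003  1.672  0.436] 
p [ 0.5516 -0.0392  0.2245] z [ 0.001  0.003 -1.   ] y [ 0.819 -0.574 -0.001] tip press -0.0011 0.0014 0.1995 F [ 1.88  3.09 -4.06] T [ 0.53  -0.115  0.24 ] 0.0937376713233831
```

Request:
{"method": "send_rows", "body": {
  "rows": [
    [0,0,0,0,0,-0.08],
    [0,0,0,0,0,-0.08],
    [0,0,0,0,0,-0.08],
    [0,0,0,0,0,-0.08],
    [0,0,0,0,0,-0.08],
    [0,0,0,0,0,-0.08],
    [0,0,0,0,0,-0.08],
    [0,0,0,0,0,-0.08]
  ]
}}

```text
time: 18.02
tool_pos: [0.5514, -0.0398, 0.224]
ee_rot: [-3.14, -0.0, 0.319]
wrist_force: [-0.1, 2.1, -5.6]
width: 0.0942
finger_force: 3.8
```

```bash
python3 st.py
```

```text
t 18.02 q [-1.750e-01  9.500e-02  1.375e+00  1.000e-03  1.672e+00  1.076e+00] 
p [ 0.5514 -0.0398  0.224 ] z [-0.     0.001 -1.   ] y [ 0.314 -0.949 -0.001] tip press -0.0005 0.001 0.199 F [-0.07  2.08 -5.63] T [ 0.289 -0.058  0.379] 0.09419874394968143
```

Request:
{"method": "send_rows", "body": {
  "rows": [
    [0,0,0,0,0,-0.08],
    [0,0,0,0,0,-0.08],
    [0,0,0,0,0,-0.08],
    [0,0,0,0,0,-0.08],
    [0,0,0,0,0,-0.08],
    [0,0,0,0,0,-0.06],
    [0,0,0,0,0,-0.04],
    [0,0,0,0,0,0]
  ]
}}

```text
time: 18.68
tool_pos: [0.5509, -0.0401, 0.2237]
ee_rot: [-3.141, 0.002, -0.178]
wrist_force: [-1.9, 1.5, -2.8]
width: 0.0941
finger_force: 1.4
```

```bash
python3 st.py
```

```text
t 18.68 q [-1.760e-01  9.500e-02  1.375e+00  1.000e-03  1.673e+00  1.573e+00] 
p [ 0.5509 -0.0401  0.2237] z [-0.002  0.001 -1.   ] y [-0.177 -0.984 -0.001] tip press -0.0004 0.0004 0.1987 F [-1.94  1.51 -2.81] T [0.156 0.273 0.161] 0.09405076960333994
```

Request:
{"method": "send_rows", "body": {
  "rows": [
    [0,0,0,0,0,0.1],
    [0,0,0,0,0,0.12],
    [0,0,25,0,0,0.08],
    [0,0,25,0,0,0],
    [0,0,10,0,0,0.05],
    [0,0,0,0,0,0.12],
    [0,0,0,0,0,0.12],
    [0,0,0,0,0,0.12]
  ]
}}

```text
time: 19.35
tool_pos: [0.552, -0.041, 0.2868]
ee_rot: [3.138, -0.003, 0.538]
wrist_force: [0.3, -0.5, 1.0]
width: 0.0939
finger_force: 0.0
```

Request:
{"method": "send_rows", "body": {
  "rows": [
    [0,0,0,0,0,0.12],
    [0,0,0,0,0,0.12],
    [0,0,0,0,0,0.12],
    [0,0,0,0,0,0.12],
    [0,0,0,0,0,0.12],
    [0,0,0,0,0,0.12],
    [0,0,0,0,0,0.12],
    [0,0,0,0,0,0.12]
  ]
}}

```text
time: 20.02
tool_pos: [0.5519, -0.041, 0.2863]
ee_rot: [3.138, 0.001, 1.498]
wrist_force: [0.2, 0.2, 0.5]
width: 0.0941
finger_force: 0.0
```

Request:
{"method": "send_rows", "body": {
  "rows": [
    [0,0,0,0,0,0.12],
    [0,0,0,0,0,0.04],
    [0,0,0,0,0,0]
  ]
}}

```text
time: 20.27
tool_pos: [0.5518, -0.041, 0.2861]
ee_rot: [3.138, 0.001, 1.653]
wrist_force: [-0.5, -0.4, -0.6]
width: 0.0939
finger_force: 0.0
```

```bash
python3 st.py; python3 - <<'E'
from m import *
o=sensors.get_obs(); print("psi",np.degrees(o["ee_rot"][2])-90)
T=snap("top","t5"); B=T
q=proj("top",[.551,-.0405,.222])[0]; print(q)
g=T.max(2); 
cv2.imwrite("pics/t5c.png",cv2.resize(T[200:330,270:420],None,fx=4,fy=4,interpolation=2)[:,:,::-1])
E
```

```text
t 20.27 q [-0.176  0.088  1.26  -0.     1.789 -0.259] 
p [ 0.5518 -0.041   0.2861] z [ 0.004 -0.001 -1.   ] y [0.997 0.082 0.004] tip press 0.0008 0.0013 0.2611 F [-0.51 -0.44 -0.63] T [ 0.018 -0.072 -0.035] 0.09393475452975426
psi 4.7015528467683225
[343.76089063 260.55510762]
```

View pics/t5c.png

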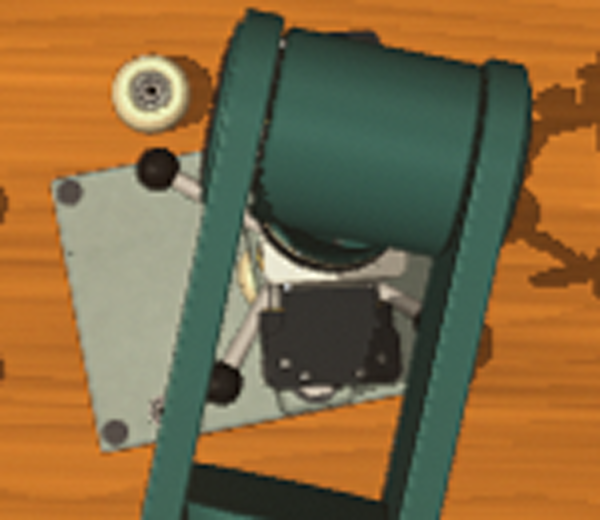

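The spokes are now at about 62°, 153°, -28° and -118° (balls at crop 157,170 and 224,383), so the capstan has turned about 2.6 rad. At ψ = 4.7° the fingers are in a gap. I lower them and continue.

Request:
{"method": "send_rows", "body": {
  "rows": [
    [-0.5,0.3,-20,0,0,0],
    [-0.5,0.3,-25,0,0,0],
    [0,0,-18,0,0,0],
    [0,0,-2,0,0,0],
    [0,0,0,0,0,0]
  ]
}}

```text
time: 20.73
tool_pos: [0.5499, -0.0401, 0.2185]
ee_rot: [-3.14, -0.0, 1.651]
wrist_force: [-0.4, -0.3, 0.6]
width: 0.094
finger_force: 0.0
```

Request:
{"method": "send_rows", "body": {
  "rows": [
    [0,0,0,0,0,-0.08],
    [0,0,0,0,0,-0.08],
    [0,0,0,0,0,-0.08],
    [0,0,0,0,0,-0.06],
    [0,0,0,0,0,-0.06],
    [0,0,0,0,0,-0.06],
    [0,0,0,0,0,-0.06]
  ]
}}

```text
time: 21.32
tool_pos: [0.5517, -0.0391, 0.2214]
ee_rot: [3.138, -0.003, 1.17]
wrist_force: [1.1, 2.0, -1.7]
width: 0.094
finger_force: 3.6
```

```bash
python3 st.py
```

```text
t 21.32 q [-0.175  0.093  1.383  0.002  1.662  0.226] 
p [ 0.5517 -0.0391  0.2214] z [ 0.005  0.001 -1.   ] y [ 0.921 -0.39   0.004] tip press -0.0011 0.0016 0.1964 F [ 1.06  2.04 -1.72] T [ 0.373 -0.288  0.355] 0.09399981300914885
```

Request:
{"method": "send_rows", "body": {
  "rows": [
    [0,0,0,0,0,-0.04],
    [0,0,0,0,0,-0.04],
    [0,0,0,0,0,-0.04],
    [0,0,0,0,0,-0.04],
    [0,0,0,0,0,-0.04],
    [0,0,0,0,0,-0.04]
  ]
}}

```text
time: 21.82
tool_pos: [0.5516, -0.0392, 0.2209]
ee_rot: [3.139, -0.004, 0.931]
wrist_force: [2.5, 2.2, -3.1]
width: 0.094
finger_force: 3.6
```

```bash
python3 st.py
```

```text
t 21.82 q [-0.175  0.093  1.383  0.002  1.661  0.465] 
p [ 0.5516 -0.0392  0.2209] z [ 0.004  0.001 -1.   ] y [ 0.802 -0.597  0.002] tip press -0.0011 0.0015 0.1959 F [ 2.55  2.17 -3.13] T [ 0.316 -0.353  0.427] 0.09398905510022723
```

Request:
{"method": "send_rows", "body": {
  "rows": [
    [0,0,0,0,0,-0.025],
    [0,0,0,0,0,-0.025],
    [0,0,0,0,0,-0.025],
    [0,0,0,0,0,-0.025]
  ]
}}

```text
time: 22.15
tool_pos: [0.5515, -0.0392, 0.2206]
ee_rot: [3.14, -0.004, 0.832]
wrist_force: [1.9, 1.0, -2.9]
width: 0.0941
finger_force: 3.6
```

```bash
python3 st.py|tail -1|grep -o "F.*"
```

```text
F [ 1.94  1.   -2.89] T [ 0.404 -0.358  0.375] 0.0940594922442266
```

Request:
{"method": "send_rows", "body": {
  "rows": [
    [0,0,0,0,0,-0.025],
    [0,0,0,0,0,-0.025],
    [0,0,0,0,0,-0.025],
    [0,0,0,0,0,-0.025]
  ]
}}

```text
time: 22.48
tool_pos: [0.5515, -0.0392, 0.2204]
ee_rot: [3.14, -0.004, 0.732]
wrist_force: [2.5, 1.7, -4.3]
width: 0.094
finger_force: 3.6
```

```bash
python3 st.py|tail -1|grep -o "F.*"
```

```text
F [ 2.53  1.69 -4.28] T [ 0.312 -0.364  0.37 ] 0.09399601268367541
```

Request:
{"method": "send_rows", "body": {
  "rows": [
    [0,0,0,0,0,-0.025],
    [0,0,0,0,0,-0.025],
    [0,0,0,0,0,-0.025],
    [0,0,0,0,0,-0.025]
  ]
}}

```text
time: 22.82
tool_pos: [0.5515, -0.0392, 0.2203]
ee_rot: [3.141, -0.003, 0.632]
wrist_force: [1.1, 1.3, -5.1]
width: 0.0943
finger_force: 3.6
```

```bash
python3 st.py|tail -1|grep -o "F.*"
```

```text
F [ 1.14  1.26 -5.12] T [ 0.373 -0.309  0.373] 0.09425758120362374
```

Request:
{"method": "send_rows", "body": {
  "rows": [
    [0,0,0,0,0,-0.025],
    [0,0,0,0,0,-0.025],
    [0,0,0,0,0,-0.025],
    [0,0,0,0,0,-0.025]
  ]
}}

```text
time: 23.15
tool_pos: [0.5514, -0.0392, 0.2202]
ee_rot: [3.141, -0.003, 0.532]
wrist_force: [1.4, 1.1, -5.4]
width: 0.0944
finger_force: 3.6
```

```bash
python3 st.py|tail -1|grep -o "F.*"
```

```text
F [ 1.36  1.07 -5.41] T [ 0.401 -0.336  0.387] 0.09436659589375686
```

Request:
{"method": "send_rows", "body": {
  "rows": [
    [0,0,0,0,0,-0.025],
    [0,0,0,0,0,-0.025],
    [0,0,0,0,0,-0.025],
    [0,0,0,0,0,-0.025]
  ]
}}

```text
time: 23.48
tool_pos: [0.5514, -0.0392, 0.22]
ee_rot: [-3.141, -0.003, 0.432]
wrist_force: [1.7, 1.8, -6.4]
width: 0.0941
finger_force: 3.6
```

```bash
python3 st.py|tail -1|grep -o "F.*"
```

```text
F [ 1.69  1.81 -6.42] T [ 0.418 -0.391  0.336] 0.09409574117652345
```

Request:
{"method": "send_rows", "body": {
  "rows": [
    [0,0,0,0,0,-0.025],
    [0,0,0,0,0,-0.025],
    [0,0,0,0,0,-0.025],
    [0,0,0,0,0,-0.025]
  ]
}}

```text
time: 23.82
tool_pos: [0.5513, -0.0392, 0.2198]
ee_rot: [-3.141, -0.003, 0.332]
wrist_force: [1.9, 1.9, -5.3]
width: 0.0935
finger_force: 3.6
```

```bash
python3 st.py|tail -1|grep -o "F.*"
```

```text
F [ 1.89  1.87 -5.3 ] T [ 0.293 -0.366  0.344] 0.09350068464452324
```

Request:
{"method": "send_rows", "body": {
  "rows": [
    [0,0,0,0,0,-0.025],
    [0,0,0,0,0,-0.025],
    [0,0,0,0,0,-0.025],
    [0,0,0,0,0,-0.025]
  ]
}}

```text
time: 24.15
tool_pos: [0.5513, -0.0392, 0.2196]
ee_rot: [-3.141, -0.002, 0.232]
wrist_force: [2.0, 1.4, -6.7]
width: 0.0939
finger_force: 3.6
```

```bash
python3 st.py|tail -1|grep -o "F.*"
```

```text
F [ 1.97  1.39 -6.67] T [ 0.361 -0.347  0.362] 0.09391052728367735
```

Request:
{"method": "send_rows", "body": {
  "rows": [
    [0,0,0,0,0,-0.025],
    [0,0,0,0,0,-0.025],
    [0,0,0,0,0,-0.025],
    [0,0,0,0,0,-0.025]
  ]
}}

```text
time: 24.48
tool_pos: [0.5512, -0.0393, 0.2195]
ee_rot: [-3.14, -0.002, 0.132]
wrist_force: [1.9, 0.9, -6.9]
width: 0.094
finger_force: 3.9
```

```bash
python3 st.py|tail -1|grep -o "F.*"
```

```text
F [ 1.86  0.86 -6.89] T [ 0.315 -0.321  0.414] 0.0939573504569196
```

Request:
{"method": "send_rows", "body": {
  "rows": [
    [0,0,0,0,0,-0.02],
    [0,0,0,0,0,-0.02],
    [0,0,0,0,0,-0.02]
  ]
}}

```text
time: 24.73
tool_pos: [0.5511, -0.0394, 0.2194]
ee_rot: [-3.141, -0.002, 0.071]
wrist_force: [3.4, 2.4, -6.5]
width: 0.0942
finger_force: 4.3
```

```bash
python3 st.py|tail -1|grep -o "F.*"
```

```text
F [ 3.38  2.39 -6.51] T [ 0.533 -0.598  0.455] 0.0941782779052183
```

Request:
{"method": "send_rows", "body": {
  "rows": [
    [0,0,0,0,0,-0.02],
    [0,0,0,0,0,-0.02],
    [0,0,0,0,0,-0.01]
  ]
}}

```text
time: 24.98
tool_pos: [0.551, -0.0394, 0.2192]
ee_rot: [-3.14, -0.002, 0.021]
wrist_force: [4.6, 3.4, -5.7]
width: 0.0938
finger_force: 5.9
```

```bash
python3 st.py|tail -1|grep -o "F.*"
```

```text
F [ 4.64  3.41 -5.74] T [ 0.724 -0.779  0.621] 0.09383558761588819
```

The torque climbs to 0.62 N m at about 3.97 rad, inside the expected range, so the bearing is home. I hold briefly without pushing further, then look at the torque once more.

Request:
{"method": "send_rows", "body": {
  "rows": [
    [0,0,0,0,0,-0.01],
    [0,0,0,0,0,0],
    [0,0,0,0,0,0]
  ]
}}

```text
time: 25.23
tool_pos: [0.551, -0.0394, 0.2193]
ee_rot: [-3.14, -0.002, 0.012]
wrist_force: [4.2, 3.3, -6.0]
width: 0.0942
finger_force: 5.3
```

```bash
python3 st.py|tail -1|grep -o "F.*"
```

```text
F [ 4.18  3.34 -6.  ] T [ 0.697 -0.784  0.479] 0.09417823497876156
```

Request:
{"method": "send_rows", "body": {
  "rows": [
    [0,0,0,0,0,0.08],
    [0,0,0,0,0,0.1],
    [0,0,0,0,0,0.1],
    [0,0,0,0,0,0.1],
    [0,0,0,0,0,0.1],
    [0,0,0,0,0,0.1],
    [0,0,0,0,0,0.1],
    [0,0,0,0,0,0.08]
  ]
}}

```text
time: 25.9
tool_pos: [0.5503, -0.0413, 0.2213]
ee_rot: [3.138, 0.0, 0.774]
wrist_force: [-0.3, 0.6, -0.4]
width: 0.0939
finger_force: 0.0
```

Request:
{"method": "send_rows", "body": {
  "rows": [
    [0,0,0,0,0,0.08],
    [0,0,0,0,0,0.08],
    [0,0,0,0,0,0.08],
    [0,0,0,0,0,0.08],
    [0,0,0,0,0,0.08],
    [0,0,0,0,0,0.08],
    [0,0,0,0,0,0.08],
    [0,0,0,0,0,0.08]
  ]
}}

```text
time: 26.57
tool_pos: [0.5512, -0.0391, 0.2221]
ee_rot: [3.137, -0.002, 1.414]
wrist_force: [1.9, 5.7, 0.5]
width: 0.094
finger_force: 3.1
```

```bash
python3 st.py
```

```text
t 26.57 q [-0.175  0.091  1.383  0.003  1.663 -0.018] 
p [ 0.5512 -0.0391  0.2221] z [ 0.005  0.002 -1.   ] y [ 0.988 -0.156  0.005] tip press -0.0012 0.0012 0.1971 F [1.9  5.74 0.51] T [ 0.953 -0.33  -0.33 ] 0.09401727462165975
```

Request:
{"method": "send_rows", "body": {
  "rows": [
    [0,0,0,0,0,0.08],
    [0,0,0,0,0,0.08],
    [0,0,0,0,0,0.08],
    [0,0,0,0,0,0.08],
    [0,0,0,0,0,0.08],
    [0,0,0,0,0,0.08],
    [0,0,0,0,0,0.08],
    [0,0,0,0,0,0.04]
  ]
}}

```text
time: 27.23
tool_pos: [0.5509, -0.0395, 0.2229]
ee_rot: [3.137, 0.001, 2.013]
wrist_force: [-0.0, 4.5, 3.7]
width: 0.0937
finger_force: 3.1
```

```bash
python3 st.py
```

```text
t 27.23 q [-1.750e-01  9.000e-02  1.382e+00  1.000e-03  1.664e+00 -6.170e-01] 
p [ 0.5509 -0.0395  0.2229] z [ 0.005  0.001 -1.   ] y [0.904 0.428 0.005] tip press -0.0009 0.0007 0.1979 F [-0.01  4.5   3.66] T [ 0.769 -0.039 -0.328] 0.09373793706898755
```

Request:
{"method": "send_rows", "body": {
  "rows": [
    [0,0,0,0,0,0.08],
    [0,0,0,0,0,0.08],
    [0,0,0,0,0,0.04],
    [0,0,0,0,0,0],
    [0,0,0,0,0,-0.08],
    [0,0,0,0,0,-0.12],
    [0,0,0,0,0,-0.12],
    [0,0,0,0,0,-0.1]
  ]
}}

```text
time: 27.9
tool_pos: [0.5502, -0.0413, 0.2201]
ee_rot: [3.141, 0.003, 1.783]
wrist_force: [-0.8, -0.6, -0.3]
width: 0.0941
finger_force: 0.0
```

Request:
{"method": "send_rows", "body": {
  "rows": [
    [0,0,0,0,0,0],
    [0,0,20,0,0,0],
    [0,0,35,0,0,0],
    [0,0,35,0,0,0],
    [0,0,35,0,0,0],
    [-20,-20,20,0,0,0],
    [-35,-20,0,0,0,0],
    [-35,-20,0,0,0,0]
  ]
}}

```text
time: 28.57
tool_pos: [0.4598, -0.1013, 0.3663]
ee_rot: [3.139, 0.004, 1.794]
wrist_force: [-0.2, -1.2, 1.0]
width: 0.0939
finger_force: 0.0
```

Request:
{"method": "send_rows", "body": {
  "rows": [
    [-35,-20,0,0,0,0],
    [-35,-20,0,0,0,0],
    [-35,-20,0,0,0,0],
    [0,-20,0,0,0,0],
    [0,-20,0,0,0,0],
    [0,0,0,0,0,0],
    [0,0,0,0,0,0]
  ]
}}

```text
time: 29.15
tool_pos: [0.3546, -0.2008, 0.3643]
ee_rot: [-3.141, 0.0, 1.79]
wrist_force: [0.5, 0.4, -0.0]
width: 0.0942
finger_force: 0.0
```

```bash
python3 st.py; python3 - <<'E'
from m import *
a=snap("side","s6"); im=cv2.imread("pics/s6.png").astype(int); x0,x1,y0,y1=324,358,244,280
I=im[y0:y1,x0:x1]; h=(I[:,:,2]-I[:,:,0]>18)&(I.max(2)>90); n,l,s,c=cv2.connectedComponentsWithStats(h.astype(np.uint8)); h=l==1+np.argmax(s[1:,4])
ys,xs=np.where(h); print("wheel ext",xs.min()+x0,xs.max()+1+x0,ys.min()+y0,ys.max()+1+y0)
cv2.imwrite("pics/s6c.png",cv2.resize(cv2.imread("pics/s6.png")[170:320,260:420],None,fx=3.8,fy=3.8,interpolation=2))
E
```

```text
t 29.15 q [-6.540e-01 -2.170e-01  1.394e+00 -1.000e-03  1.965e+00 -8.730e-01] 
p [ 0.3546 -0.2008  0.3643] z [-0. -0. -1.] y [ 0.976  0.217 -0.   ] tip press 0.1149 -0.2255 0.3393 F [ 0.48  0.4  -0.05] T [-0.029 -0.093 -0.056] 0.09423926233157408
wheel ext 330 354 254 276
```

View pics/s6c.png

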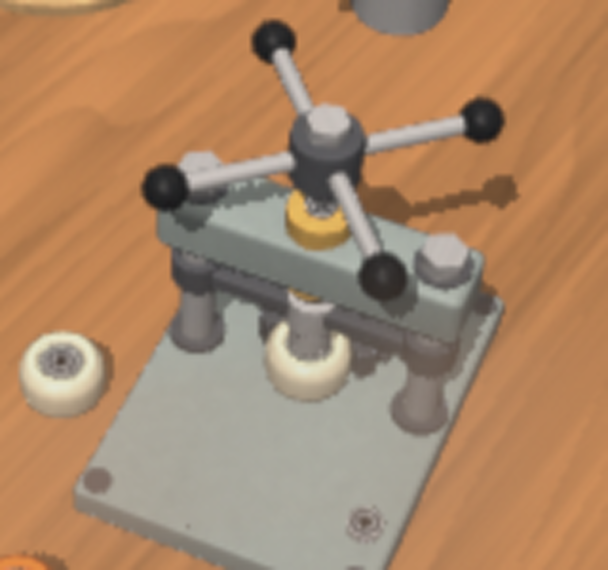

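The wheel is still in the V-stop (silhouette columns 330–354, bottom row 276). The spokes are wound back about 1.2 rad, the spare bearing and done wheel are undisturbed, and the arm is clear.

```bash
python3 -c "
from bench import ticket
print(ticket.close_job())"
```

```text
the job is handed in; nothing more can be done
None
```

The job is handed in; the hand-in returned no verdict. The wheel sits in the V-stop, the bearing was driven home (torque rose to 0.62 N m at about 3.97 rad), the ram was wound back about 1.2 rad (about 3 mm), and nothing else in view had moved in the last close-up picture of the press.

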